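Set the lathe's click-stop speed dial by fingertip

TASK

Before the wood lathe is started its speed must be set by counting clicks: with a fingertip push the orange lug of the control pod's dial anticlockwise, all the way back to the stop at the red mark, then push it clockwise exactly four clicks up from there and take the hand away. Only push the dial, do not pinch its lug; leave the red stop button unpressed and everything else lying on and around the pod undisturbed.

Things in the scene. Friction and masses are not known exactly. Their poses are not given: they have to be found in the camera images.
- dial (a joint): angle of the black dial about its upright axis, rad: 0 is fully back, lug at the red mark; grows clockwise as seen from above; it clicks and rests every 0.349 rad (20 degrees), so four clicks up reads 1.396; hard stops at -0.03 and 2.82 (8 clicks). A click takes about 4 N at the lug; past halfway the dial springs on by itself to the next rest. Starts 1 to 5 clicks up.
- dial_axis (a point): on the dial's axis, at the top face of its disc (73 mm above the table). Disc 92 mm across and 18 mm thick, on the pod's flat top (55 mm above the table); a low aluminium hub 26 mm across rises 10 mm above the disc in the middle. Axes as those of the pod.
- lug_top (a point): middle of the top of the lug, 30.5 mm off the dial's axis: an orange upright bar, white line on top, that turns with the disc. It reaches from 16 to 45 mm off the axis, is 16 mm thick, rises 26 mm above the disc (top 99 mm above the table). This point's x points outward along the lug, z up. In the pod's frame the lug points 80 degrees minus the dial's angle anticlockwise of x.
- lug_ccw: the half of the lug (8 mm thick) on its anticlockwise side: pushing this flat face turns the dial clockwise, clicks up. Its origin is on the dial's axis at the pod's top
- lug_cw: the other half, on the clockwise side: pushing this face turns the dial anticlockwise, back to the stop. Its origin is on the dial's axis at the pod's top. Fingers pressing on both halves at once count as pinching
- pod: control pod fixed to the bench: blue box with grey top, 190 mm (its x) by 270 mm (y) by 55 mm high, origin under its centre, x pointing away from the robot at yaw 0. The dial's axis is at (0, 50) mm, the stop button at (0, -85) mm. Nine marks surround the dial 52 to 64 mm off its axis, one per click from the red one at 80 degrees anticlockwise of x
- estop (a joint): the red stop button on a yellow base on the pod's top, at (0, -85) mm in the pod's frame: 0 is up, 0.006 m fully pressed
- pencil: red pencil 8 x 140 x 8 mm, lying on the pod's top along its far (+x) edge; origin under its middle
- wax_tin: round tin 72 mm across, 45 mm high, by the pod's right side; origin under its middle
- try_square: try square by the pod's left side: dark wooden stock 20 x 110 x 18 mm and steel blade 150 mm; origin under the stock's middle
- blank: square wooden turning blank 45 x 260 x 45 mm behind the pod; origin under its middle
- gouge: screwdriver-like turning tool with wooden handle, 240 mm, on the left; origin at its underside
- mallet: wooden mallet on the right, head 70 x 150 x 90 mm, handle towards the robot; origin below the handle's end

How it is judged:
On the way, in this order (a step that is already met when the one before it is completed fails the run):
1. the dial is fully back at its stop (red mark) (value of joint dial below 0.08 rad), for 0.2 s.
2. the dial rests four clicks up (value of joint dial between 1.29626 and 1.49626 rad), for 0.2 s.
At the end, for the whole second after the job is handed in: the dial rests at the fourth click from its stop (1.396 rad, within 0.1), the stop button is up and the things about the pod lie within 20 mm of where they were (value of joint dial between 1.296 and 1.496 rad and velocity of joint dial between -0.05 and 0.05 rad/s and value of joint estop below 0.002 m and distance of each of pencil, wax_tin, try_square, blank, gouge, mallet from where it was at the start of the episode below 0.02 m); the robot touches nothing.
It fails at once if the stop button is pressed (value of joint estop above 0.003 m).
It fails at once if the lug is pinched: fingers press on both of its halves at once (over 3 N each) (contact force between the fingers and lug_ccw above 3 N and contact force between the fingers and lug_cw above 3 N).
It fails at once if something lying about the pod is pushed or lifted more than 20 mm (distance of any of pencil, wax_tin, try_square, blank, gouge, mallet from where it was at the start of the episode above 0.02 m).
It also fails if it takes over 70 s, if anything falls off the work surface, if the arm or the gripper's body presses on something with over 40 N, if the wrist force passes 120 N, or if a joint passes its speed limit or range.

ROBOT

A 6-joint arm with a two-finger parallel gripper is mounted at the origin on the work surface. World frame = base frame: x ahead of the robot, y to its left, z up, the work surface at z = 0. Lengths are in m, angles in rad, forces in N, time in s.
With the tool pointing down it reaches from about 0.25 to 0.775 m from the base axis. Payload 4 kg.
Tool frame: the origin (TCP) lies between the finger pads; the fingertips stand 25 mm ahead of it and the grasp point (between the pads) lies 6 mm ahead of it (robot.tip_reach is the distance from the TCP to the fingertips, in m); z points along the fingers, y is the line along which they close (so a half turn about z gives the same grasp; the last joint's range is limited). The gripper opens to 94 mm and grips with 3 to 60 N. Pads are 16 mm wide; open, the fingers measure 119 mm over their backs; the gripper's body (75 mm by 177 mm) begins 78 mm behind the grasp point.
Start: joints at [1.062, 0.087, 1.371, -0, 1.684, -0.103], TCP at [0.217, 0.505, 0.231] pointing down, gripper open.
Joint ranges: [-3.1, 3.1], [-0.76, 2.03], [0.27, 2.55], [-1.08, 4.22], [0.17, 2.65], [-2.57, 2.57]. Speed limits (rad/s): [2.79, 2.79, 3.14, 3.14, 3.14, 3.14].

INTERFACE

Orientations are given as [roll, pitch, yaw] about the fixed x, y, z axes, in that order (R = Rz(yaw) Ry(pitch) Rx(roll)).
In Python, from bench import sensors, snapshot, camera_info, ticket, robot gives the robot as it stands.
- The arm moves only by the tool arm_command, never from a script. Its argument "plan" is a list of rows, each an object with "grip": the closure, from -1 (fully open) to 1 (shut); "slide": the shift along the tool's x, y, z normalised to -1 to 1, where 1 is 500 mm, a list of three; "spin": the turn about the tool's z normalised to -1 to 1, where 1 is 5 degrees. A call has 1 to 10 rows; each row shifts and turns the commanded pose from where the row before left it, along the tool's axes as they then stand; what a row does not reach is not made up. A row lasts 1/8 s, in which the tool goes at most 62.5 mm and 10.7 degrees, less where a joint would pass 70% of its speed; a pose out of reach is approached as far as the arm can. A call with a number of a shift or a turn outside -1 to 1 is refused whole. A call with a gripper value outside its range is refused whole. The fingers move at their own pace and stop on an object; the grip force is fixed at half the most. Time passes only in rows, so rows that do not move let the fingers close. It gives the time, the measured TCP pose, the force, the opening and the grip force at its end, in the units of the state.
- sensors.get_obs(): the state, without advancing time (a new reading comes with each control period).
- snapshot(name): name is "scene" or "side" or "wrist"; returns the picture (480x640x3 uint8, red, green, blue); there is no depth.
- camera_info(name): a dict with "fx", "fy", "cx", "cy" (pixels), "position" and "rotation" of the camera in the world. Camera axes: x right, y up, looking along -z (the intrinsics and any distortion apply to the point x, -y, -z); pixel columns grow to the right and rows downward; lengths in m; the calibration is good to about 2 mm. A picture is of the moment at which its call begins: read the wrist's pose just before it. camera_info takes no time and is no camera call; for the wrist camera it gives the pose at the moment of the call.
- ticket.close_job(): hands the job in; it is judged then, once.
The state is a dict: "time": time; "joint_positions": joint angles; "qvel": joint speeds; "joint_torque": joint torques, N m; "tool_pos": TCP position; "ee_rot": TCP orientation; "wrist_force": force on the tool from outside, world axes, zero at the start; "wrist_torque": the same for the moment, N m; "width": finger opening in m; "finger_force": force on a finger pad.
Only numpy, scipy, OpenCV 4.12 (cv2) and the standard library are available. Lean on these libraries where they do the work, as an engineer would, in place of code of your own. Each camera call takes 0.05 s, during which the arm holds its last target. There are 200 camera calls.

## Working session

There is one attempt and no reset: what is moved stays moved. The work goes in short steps, Python scripts to look and compute and a tool call to move; the robot and the scene stay as the last step left them, time stands still between calls to the robot, and variables do not carry over. Pictures are saved under pics/ and viewed, at most 10 in all, crops included, and the job is handed in when it is done.

Besides the shell and the picture viewer there is one more tool, called after ">>>" as name(argument=value, ...), one argument or row to a line, values as JSON. arm_command: Moves the arm, as the interface text tells. Scaled input: -1 to 1 covers 500 mm each way for a shift and 5 degrees each way for a turn. Its arguments: {"type":"object","properties":{"plan":{"type":"array","items":{"type":"object","properties":{"grip":{"type":"number"},"slide":{"type":"array","items":{"type":"number"}},"spin":{"type":"number"}}}}},"required":["plan"]}

```bash
mkdir -p pics; ls
python3 - <<'E'
from bench import sensors, snapshot, camera_info
import cv2
for n in("scene","side","wrist"):
    i=camera_info(n); print(n,i)
    cv2.imwrite(f"pics/{n}0.png",snapshot(n)[:,:,::-1])
o=sensors.get_obs();print(o)
E
```

```text
pics
scene {'fx': 532.3726511994321, 'fy': 532.3726511994321, 'cx': 316.83782721905357, 'cy': 250.9181281103626, 'position': array([1.09759459, 0.72704442, 1.11950015]), 'rotation': array([0.71457619, 0.00301458, 2.53766739])}
side {'fx': 452.1966948229325, 'fy': 452.1966948229325, 'cx': 314.8435343434321, 'cy': 241.99851559117369, 'position': array([0.42104632, 0.81868985, 0.90844251]), 'rotation': array([ 7.97919337e-01,  1.53941631e-04, -2.94744657e+00])}
wrist {'fx': 418.7646299805503, 'fy': 418.7646299805503, 'cx': 317.4022474485596, 'cy': 242.70166734760565, 'position': array([0.15434575, 0.53345907, 0.38327135]), 'rotation': array([-0.2396983 ,  0.00299651,  1.16553483])}
{'time': 0.15, 'joint_positions': array([ 1.06187418e+00,  8.78183459e-02,  1.37186742e+00,  1.81240763e-05,
        1.68358499e+00, -1.03066553e-01]), 'qvel': array([ 0.0009393 , -0.00195799, -0.00464413,  0.00103975,  0.00080463,
       -0.00103205]), 'joint_torque': array([ 1.39647789e-03, -3.40646660e+01, -3.02792645e+01,  7.17452774e-02,
        3.05643165e-02, -1.11519776e-04]), 'tool_pos': array([0.21694822, 0.50501223, 0.22957504]), 'ee_rot': array([-3.13992531e+00, -1.90566875e-04,  2.73573893e+00]), 'wrist_force': array([-0.27775723, -0.29747284, -0.70951337]), 'wrist_torque': array([-0.01743945, -0.01285644, -0.08107526]), 'finger_force': 0.0, 'width': 0.09422578720833251}
```

View pics/scene0.png

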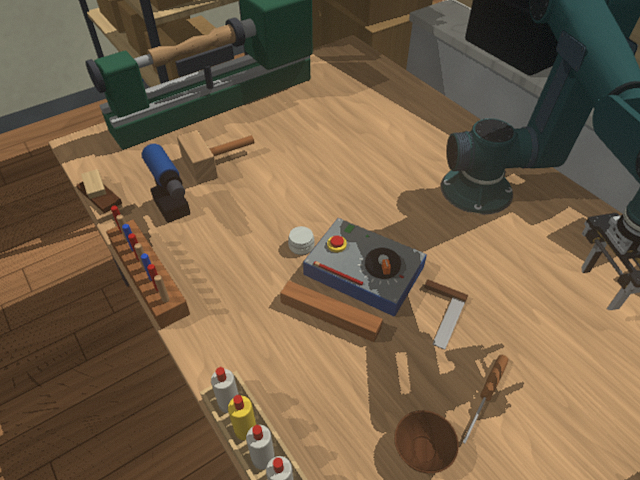

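View pics/side0.png

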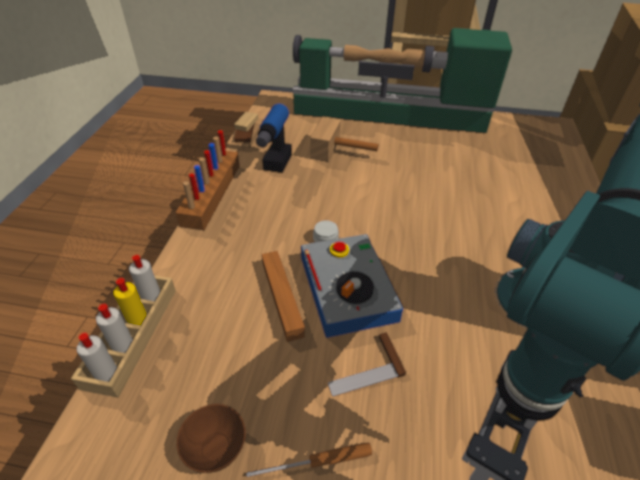

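The scene view shows the pod at about (365,262), its dial at (384,263) and the stop button at (337,242). In the side view the dial is at (355,289) and the button at (340,248). Next I'll measure these positions.

```bash
cat > h.py <<'E'
import numpy as np, cv2
from scipy.spatial.transform import Rotation as R
from bench import sensors, snapshot, camera_info
def ray(n,uv,z,ci=None):
    c=ci or camera_info(n); uv=np.atleast_2d(uv).astype(float)
    d=np.c_[(uv[:,0]-c['cx'])/c['fx'],-(uv[:,1]-c['cy'])/c['fy'],-np.ones(len(uv))]
    d=d@R.from_euler('xyz',c['rotation']).as_matrix().T
    p=c['position']; return p+d*((z-p[2])/d[:,2])[:,None]
def proj(c,P):
    q=(np.atleast_2d(P)-c['position'])@R.from_euler('xyz',c['rotation']).as_matrix()
    return np.c_[c['cx']-c['fx']*q[:,0]/q[:,2],c['cy']+c['fy']*q[:,1]/q[:,2]]
E
python3 - <<'E'
from h import *
for n,(x0,y0,x1,y1) in dict(scene=(295,210,475,345),side=(290,220,410,345)).items():
    im=cv2.imread(f"pics/{n}0.png"); c=im[y0:y1,x0:x1]
    cv2.imwrite(f"pics/{n}0c.png",cv2.resize(c,None,fx=4.3,fy=4.3,interpolation=cv2.INTER_CUBIC))
    hsv=cv2.cvtColor(im,cv2.COLOR_BGR2HSV); m=np.zeros(im.shape[:2],np.uint8); m[y0:y1,x0:x1]=1
    blk=((hsv[...,2]<55)&(m>0)&(hsv[...,1]<120)).astype(np.uint8)
    k,l,s,ce=cv2.connectedComponentsWithStats(blk)
    i=1+np.argmax(s[1:,4]); print(n,'black',s[i],ce[i])
    cnt=max(cv2.findContours((l==i).astype(np.uint8),0,1)[0],key=cv2.contourArea)
    w=ray(n,cnt[:,0],0.073)[:,:2].astype(np.float32); print(' disc',cv2.minEnclosingCircle(w),cv2.fitEllipse(w))
    for nm,a in dict(orange=(hsv[...,0]>4)&(hsv[...,0]<20)&(hsv[...,1]>170)&(hsv[...,2]>120),red=((hsv[...,0]<4)|(hsv[...,0]>175))&(hsv[...,1]>170)&(hsv[...,2]>100),yel=(hsv[...,0]>21)&(hsv[...,0]<33)&(hsv[...,1]>150)).items():
        k,l,s,ce=cv2.connectedComponentsWithStats((a&(m>0)).astype(np.uint8))
        for i in range(1,k):
            if s[i,4]>8: print(nm,s[i],ce[i].round(1),ray(n,ce[i],.073)[0,:2].round(4),ray(n,ce[i],.09)[0,:2].round(4))
E
```

```text
scene black [365 248  36  31 684] [382.04532164 262.90497076]
 disc ((0.4693068265914917, 0.10620437562465668), 0.05085469037294388) ((0.46941033005714417, 0.10642055422067642), (0.08967819809913635, 0.10012415796518326), 137.66050720214844)
orange [383 260   4   8  18] [384.1 263.7] [0.4684 0.1112] [0.4787 0.1212]
red [331 236  12  10  89] [336.7 240.5] [ 0.5206 -0.0222] [ 0.53 -0.01]
red [320 264  43  20  83] [342.2 274.3] [0.5764 0.0782] [0.5849 0.0887]
yel [327 238  19  14 103] [336.4 246.4] [ 0.5337 -0.0056] [0.5429 0.0063]
side black [336 271  39  35 773] [356.96636481 288.22509702]
 disc ((0.46042585372924805, 0.11242958158254623), 0.053823791444301605) ((0.4617491662502289, 0.11237258464097977), (0.09148039668798447, 0.10349390655755997), 6.129642963409424)
orange [333 243   3   8  14] [333.9 246.1] [ 0.5345 -0.0162] [0.5322 0.0008]
orange [336 244  10   9  27] [342.1 249. ] [ 0.5118 -0.01  ] [0.51   0.0069]
orange [290 292  13  39 278] [294.  315.9] [0.5865 0.2227] [0.5831 0.2349]
red [335 242   9   9  66] [339.2 246. ] [ 0.521  -0.0192] [ 0.5189 -0.0021]
red [307 255  13  34  61] [313.2 271.4] [0.5702 0.0813] [0.5672 0.0963]
yel [330 245  19  12 103] [339.1 252.1] [0.5177 0.003 ] [0.5157 0.0196]
```

View pics/scene0c.png

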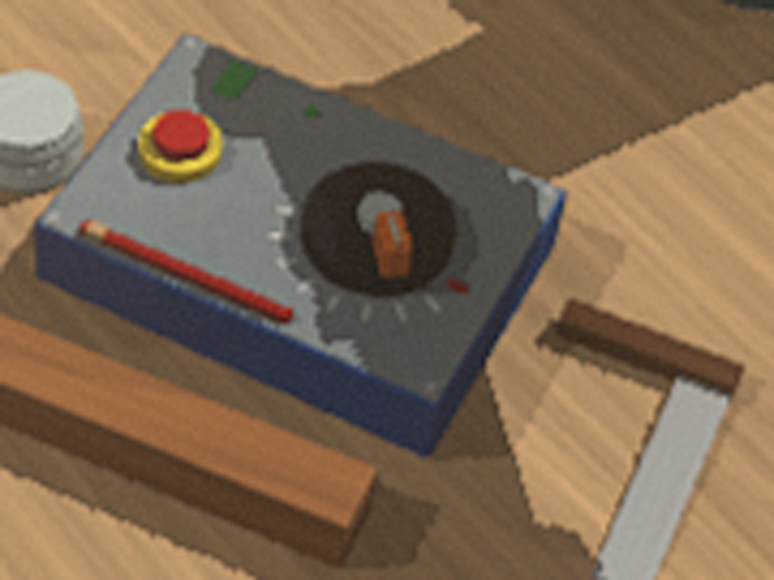

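Run:
```python
from h import *
uv=np.array([[190,35],[565,190],[430,410],[38,225]])/4.3+[295,210]
p=ray('scene',uv,.055)[:,:2]; print(p.round(4), p.mean(0))
a=p[1]-p[0]; b=p[2]-p[3]; print(np.hypot(*a),np.hypot(*b),np.degrees(np.arctan2(-a[0],a[1])),np.degrees(np.arctan2(-b[0],b[1])))
c=p[3]-p[0]; d=p[2]-p[1]; print(np.hypot(*c),np.hypot(*d),np.degrees(np.arctan2(c[1],c[0])),np.degrees(np.arctan2(d[1],d[0])))
# camera of wrist offset in tool frame
o=sensors.get_obs(); T=R.from_euler('xyz',o['ee_rot']).as_matrix(); ci=camera_info('wrist')
print('cam in tool',T.T@(ci['position']-o['tool_pos']), T)
# desired: tcp = dial - 0.03*toolx ; shift now
D=np.array([.466,.108,.23]); t=D-T[:,0]*.06; print('shift tool',T.T@(t-o['tool_pos']))
```

```text
[[ 0.4556 -0.0992]
 [ 0.3455  0.1388]
 [ 0.5192  0.2175]
 [ 0.6259 -0.0219]] [0.48652088 0.05881767]
0.2621725835566544 0.2620592723882439 24.837042819170964 24.020427234381003
0.18701272412687997 0.19074859752690757 24.413270367713736 24.37953846057083
cam in tool [ 0.06877502  0.00118728 -0.15383263] [[-9.18765661e-01  3.94802438e-01 -8.33358842e-04]
 [ 3.94803272e-01  9.18764526e-01 -1.45666190e-03]
 [ 1.90566874e-04 -1.66734373e-03 -9.99998592e-01]]
shift tool [-4.45561869e-01 -2.66435217e-01 -5.41994795e-05]
```

>>> arm_command(
  plan=[
    {"grip": 1, "slide": [-0.089, -0.053, 0], "spin": 0},
    {"grip": 1, "slide": [-0.089, -0.053, 0], "spin": 0},
    {"grip": 1, "slide": [-0.089, -0.053, 0], "spin": 0},
    {"grip": 1, "slide": [-0.089, -0.053, 0], "spin": 0},
    {"grip": 1, "slide": [-0.089, -0.053, 0], "spin": 0},
    {"grip": 1, "slide": [-0.089, -0.053, 0], "spin": 0},
    {"grip": 1, "slide": [-0.089, -0.053, 0], "spin": 0},
    {"grip": 1, "slide": [-0.089, -0.053, 0], "spin": 0},
    {"grip": 1, "slide": [-0.089, -0.053, 0], "spin": 0},
    {"grip": 1, "slide": [-0.089, -0.053, 0], "spin": 0},
  ],
)

```text
time: 1.4
tool_pos: [0.522, 0.0847, 0.2302]
ee_rot: [3.141, -0.0, 2.736]
wrist_force: [-0.0, 0.2, -0.3]
width: 0.0007
finger_force: 0.0
```

Run:
```python
from h import *
import json
o=sensors.get_obs();ci=camera_info('wrist');cv2.imwrite('pics/w1.png',snapshot('wrist')[:,:,::-1])
o2=sensors.get_obs();print(o['time'],o['tool_pos'],o['ee_rot'],o['joint_positions'],o['width'],abs(o['qvel']).max())
json.dump({k:np.array(v).tolist() for k,v in ci.items()},open('w1.json','w'))
```

```text
1.4 [0.52201254 0.084705   0.23015229] [ 3.14144088e+00 -4.34329607e-04  2.73568109e+00] [ 5.34285866e-02  4.02828539e-02  1.42095518e+00  3.30597796e-04
  1.68067664e+00 -1.11141995e+00] 0.0006938830411800106 0.6908676326450879
```

View pics/w1.png

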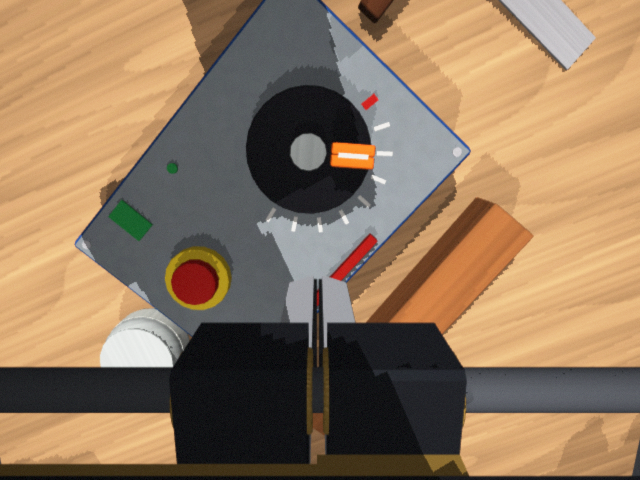

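The wrist view shows the disc centred near (309,150). The lug is at (353,156), pointing at the second mark after red (370,101), so the dial is 2 clicks up. I'll take another picture now the arm has settled and measure from it.

```bash
cat > m.py <<'E'
from h import *
def meas(save):
    snapshot('wrist'); ci=camera_info('wrist'); im=snapshot('wrist')[:,:,::-1].copy(); cv2.imwrite(save,im)
    hsv=cv2.cvtColor(im,cv2.COLOR_BGR2HSV); H,S,V=cv2.split(hsv)
    m=np.zeros(H.shape,bool); m[40:270,180:470]=1
    def big(a):
        k,l,s,c=cv2.connectedComponentsWithStats(a.astype(np.uint8)); i=1+np.argmax(s[1:,4]); return (l==i).astype(np.uint8),c[i],s[i]
    b,_,s=big((V<45)&m); print('blk',s)
    cnt=max(cv2.findContours(b,0,1)[0],key=cv2.contourArea)
    w=ray('wrist',cv2.convexHull(cnt)[:,0],.073,ci)[:,:2].astype(np.float32)
    print('disc',cv2.minEnclosingCircle(w),cv2.fitEllipse(w))
    hub,c,s=big((S<50)&(V>70)&(b==0)&m&(cv2.drawContours(np.zeros(H.shape,np.uint8),[cv2.convexHull(cnt)],-1,1,-1)>0))
    hp=ray('wrist',c,.083,ci)[0,:2]; print('hub',s,hp)
    o,c,s=big((H>5)&(H<20)&(S>150)&(V>220)&m)
    wh,c2,s2=big((S<70)&(V>200)&(cv2.dilate(o,np.ones((9,9)))>0)&m)
    q=np.argwhere(o|wh)[:,::-1]; r=cv2.minAreaRect(ray('wrist',q,.099,ci)[:,:2].astype(np.float32)); print('lug',s,r, 'white',s2)
    qw=ray('wrist',np.argwhere(wh)[:,::-1],.099,ci)[:,:2]; cc=qw.mean(0); u=np.linalg.svd(qw-cc)[2][0]; u*=np.sign(u@(cc-hp))
    print('white ctr',cc,'line ang',np.degrees(np.arctan2(u[1],u[0])),'from hub',np.degrees(np.arctan2(*(cc-hp)[::-1])),np.hypot(*(cc-hp)))
    y,c,s=big((((H<5)|(H>20)&(H<33))&(S>150))&(np.arange(480)[:,None]>230)&(np.arange(640)[None]<250))
    e=ray('wrist',c,.065,ci)[0,:2]; d=hp-e; print('estop',s,e,'dist',np.hypot(*d),'podyaw',np.degrees(np.arctan2(-d[0],d[1])))
E
python3 -c "
from m import *
meas('pics/w2.png');o=sensors.get_obs();print(o['tool_pos'],o['ee_rot'])"
```

```text
blk [  248    82   125   129 10440]
disc ((0.4634183943271637, 0.10349299013614655), 0.04550626873970032) ((0.4633868634700775, 0.10339756309986115), (0.09007006138563156, 0.09054583311080933), 92.75227355957031)
hub [ 293  130   36   38 1067] [0.46349135 0.10349607]
lug [335 140  43  13 403] ((0.4746200144290924, 0.13195408880710602), (0.028140254318714142, 0.009085768833756447), 62.735042572021484) white [341 150  30   6 116]
white ctr [0.47741653 0.13060569] line ang 62.9403694188575 from hub 62.812152121749506 0.030476920037477807
estop [ 168  245   66   63 3018] [ 0.51950048 -0.01749357] dist 0.1333248448903769 podyaw 24.840599729652173
[0.52197605 0.08432114 0.22947392] [-3.14085198e+00 -1.72770195e-03  2.73175318e+00]
```

```bash
cat > p.py <<'E'
from h import *
A=np.array([.4634,.1035])
def pose(phi,r,y,z):
    a=np.radians(phi); return np.r_[A+r*np.array([np.cos(a),np.sin(a)])+y*np.array([-np.sin(a),np.cos(a)]),z], phi+90
def plan(targets,start=None):
    """targets: (phi,r,y,tcp z,rows). prints rows: slide (units of 500 mm), spin (units of 5 deg)"""
    o=sensors.get_obs(); p=np.array(o['tool_pos']); yaw=np.degrees(R.from_euler('xyz',o['ee_rot']).as_euler('xyz')[2])%360
    if start: p,yaw=pose(*start)
    phi=yaw-90; d=p[:2]-A; a=np.radians(phi)
    c=[phi,d@[np.cos(a),np.sin(a)],d@[-np.sin(a),np.cos(a)],p[2]]; print('now',np.round(c,4))
    for t in targets:
        s=np.array(c)
        for k in range(1,t[4]+1):
            c=s+(np.array(t[:4])-s)*k/t[4]; q,yw=pose(*c); ar=np.radians(yaw)
            d=q-p; sl=np.array([d[0]*np.cos(ar)+d[1]*np.sin(ar),d[0]*np.sin(ar)-d[1]*np.cos(ar),-d[2]])/.5
            sl=sl.round(4); sp=round((yaw-yw)/5,3); print(sl.tolist(),sp)
            d=sl*.5; p=p+[d[0]*np.cos(ar)+d[1]*np.sin(ar),d[0]*np.sin(ar)-d[1]*np.cos(ar),-d[2]]; yaw-=sp*5
E
python3 -c "
from p import *
plan([(63,.033,-.026,.2295,1),(63,.033,-.026,.107,4)])"
```

```text
now [ 6.65179e+01  5.70000e-03 -6.14000e-02  2.29500e-01]
[0.0668, 0.0512, -0.0001] 0.704
[-0.0, -0.0, 0.0613] -0.0
[-0.0, -0.0, 0.0612] -0.0
[-0.0, -0.0, 0.0613] -0.0
[-0.0, -0.0, 0.0612] -0.0
```

>>> arm_command(
  plan=[
    {"grip": 1, "slide": [0.034, 0.026, 0], "spin": 0.7},
    {"grip": 1, "slide": [0.033, 0.025, 0], "spin": 0},
    {"grip": 1, "slide": [0, 0, 0], "spin": 0},
    {"grip": 1, "slide": [0, 0, 0.06], "spin": 0},
    {"grip": 1, "slide": [0, 0, 0.06], "spin": 0},
    {"grip": 1, "slide": [0, 0, 0.06], "spin": 0},
    {"grip": 1, "slide": [0, 0, 0.06], "spin": 0},
    {"grip": 1, "slide": [0, 0, 0], "spin": 0},
    {"grip": 1, "slide": [0, 0, 0], "spin": 0},
  ],
)

```text
time: 2.68
tool_pos: [0.5025, 0.1235, 0.1117]
ee_rot: [3.141, 0.002, 2.675]
wrist_force: [0.4, 0.4, 0.1]
width: 0.0007
finger_force: 0.0
```

```bash
python3 -c "
from p import *
plan([(63,.033,-.017,.107,2),(101,.033,-.016,.107,10)])
cv2.imwrite('pics/w3.png',snapshot('wrist')[:,:,::-1])"
```

```text
now [ 6.32596e+01  3.54000e-02 -2.59000e-02  1.11700e-01]
[0.0087, -0.0025, 0.0047] 0.026
[0.0088, -0.0026, 0.0048] 0.026
[0.0046, 0.0021, -0.0] -0.76
[0.0047, 0.0021, -0.0] -0.76
[0.0046, 0.0021, -0.0] -0.76
[0.0046, 0.002, -0.0] -0.76
[0.0047, 0.0021, -0.0] -0.76
[0.0046, 0.002, -0.0] -0.76
[0.0047, 0.002, -0.0] -0.76
[0.0046, 0.002, -0.0] -0.76
[0.0047, 0.002, -0.0] -0.76
[0.0046, 0.002, -0.0] -0.76
```

View pics/w3.png

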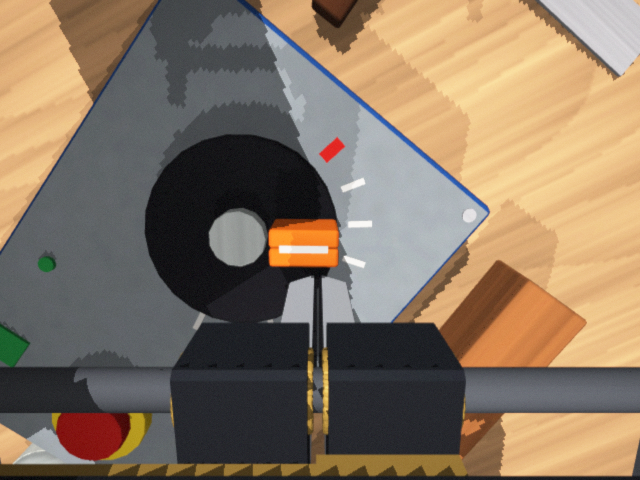

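The closed fingertips, near (318,285), sit on the clockwise side of the lug (303,243) with a small gap. I'll start the anticlockwise push.

>>> arm_command(
  plan=[
    {"grip": 1, "slide": [0.009, -0.0025, 0.005], "spin": 0},
    {"grip": 1, "slide": [0.009, -0.0025, 0.005], "spin": 0},
    {"grip": 1, "slide": [0.0046, 0.002, 0], "spin": -0.76},
    {"grip": 1, "slide": [0.0046, 0.002, 0], "spin": -0.76},
    {"grip": 1, "slide": [0.0046, 0.002, 0], "spin": -0.76},
    {"grip": 1, "slide": [0.0046, 0.002, 0], "spin": -0.76},
    {"grip": 1, "slide": [0.0046, 0.002, 0], "spin": -0.76},
    {"grip": 1, "slide": [0, 0, 0], "spin": 0},
  ],
)

```text
time: 3.72
tool_pos: [0.4841, 0.1339, 0.1064]
ee_rot: [3.141, 0.003, 3.006]
wrist_force: [1.3, 0.2, 1.6]
width: 0.0004
finger_force: 0.9
```

```bash
python3 -c "
from p import *
plan([(101,.033,-.016,.107,6),(101,.033,-.030,.107,2),(101,.033,-.03,.137,1)])"
```

```text
now [ 8.22198e+01  3.29000e-02 -1.64000e-02  1.06400e-01]
[0.0038, 0.0017, -0.0002] -0.626
[0.0038, 0.0017, -0.0002] -0.626
[0.0037, 0.0017, -0.0002] -0.626
[0.0038, 0.0017, -0.0003] -0.626
[0.0038, 0.0017, -0.0002] -0.626
[0.0038, 0.0016, -0.0002] -0.626
[-0.014, 0.0, 0.0] -0.0
[-0.014, 0.0, 0.0] -0.0
[-0.0, 0.0, -0.06] -0.0
```

>>> arm_command(
  plan=[
    {"grip": 1, "slide": [0.0038, 0.0017, 0], "spin": -0.63},
    {"grip": 1, "slide": [0.0038, 0.0017, 0], "spin": -0.63},
    {"grip": 1, "slide": [0.0038, 0.0017, 0], "spin": -0.63},
    {"grip": 1, "slide": [0.0038, 0.0017, 0], "spin": -0.63},
    {"grip": 1, "slide": [0.0038, 0.0017, 0], "spin": -0.63},
    {"grip": 1, "slide": [0.0038, 0.0017, 0], "spin": -0.63},
    {"grip": 1, "slide": [0, 0, 0], "spin": 0},
    {"grip": 1, "slide": [0, 0, 0], "spin": 0},
    {"grip": 1, "slide": [0, 0, 0], "spin": 0},
  ],
)

```text
time: 4.85
tool_pos: [0.4724, 0.1389, 0.1057]
ee_rot: [3.141, 0.001, -2.948]
wrist_force: [1.6, 1.1, 1.5]
width: 0.0001
finger_force: 1.0
```

```bash
python3 -c "
from p import *
plan([(101,.033,-.030,.107,2),(101,.033,-.03,.16,2)])
cv2.imwrite('pics/w4.png',snapshot('wrist')[:,:,::-1])"
```

```text
now [ 1.011095e+02  3.300000e-02 -1.560000e-02  1.057000e-01]
[-0.0144, -0.0001, -0.0013] 0.011
[-0.0145, -0.0001, -0.0014] 0.011
[0.0, 0.0, -0.053] -0.0
[0.0, 0.0, -0.053] -0.0
```

View pics/w4.png

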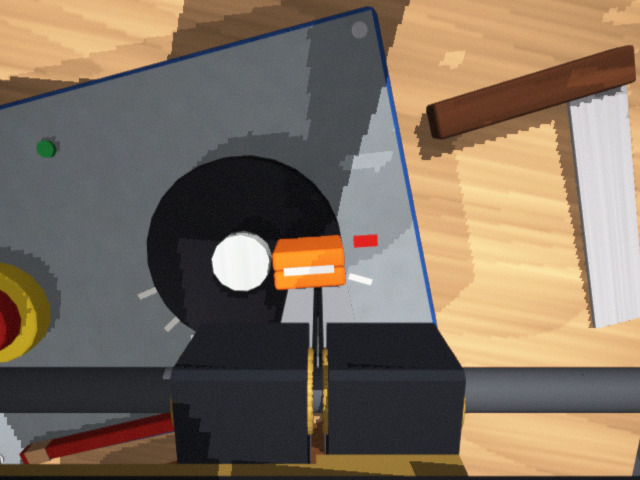

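The lug, at (308,265), is now at or near the red mark (365,241). I'll back off and rise to check it.

>>> arm_command(
  plan=[
    {"grip": 1, "slide": [-0.015, 0, 0], "spin": 0},
    {"grip": 1, "slide": [-0.015, 0, 0], "spin": 0},
    {"grip": 1, "slide": [0, 0, -0.08], "spin": 0},
    {"grip": 1, "slide": [-0.03, -0.02, -0.08], "spin": 0},
    {"grip": 1, "slide": [-0.03, -0.02, -0.08], "spin": 0},
    {"grip": 1, "slide": [0, 0, 0], "spin": 0},
    {"grip": 1, "slide": [0, 0, 0], "spin": 0},
  ],
)

```text
time: 5.78
tool_pos: [0.5195, 0.1278, 0.2239]
ee_rot: [3.141, -0.003, -2.947]
wrist_force: [-0.6, 0.8, -0.1]
width: 0.0003
finger_force: 0.0
```

```bash
python3 -c "
from m import *
meas('pics/w5.png')
from p import plan
plan([(116,.033,.032,.222,3),(116,.033,.032,.107,4)])"
```

```text
blk [  235    87   125   131 10711]
disc ((0.46336081624031067, 0.10362888127565384), 0.04552742466330528) ((0.46332216262817383, 0.10344196110963821), (0.0900193303823471, 0.09056566655635834), 80.72496795654297)
hub [ 279  136   37   38 1118] [0.46356367 0.10346159]
lug [322 139  43  26 444] ((0.4555763304233551, 0.13304880261421204), (0.014622500166296959, 0.027932263910770416), 15.520249366760254) white [328 149  30   7 120]
white ctr [0.45570983 0.13320533] line ang 106.14377272222893 from hub 104.79135764249958 0.030763179095859582
estop [155 272  95  33 985] [0.57983656 0.04902148] dist 0.12838656922649921 podyaw 64.91054645696451
now [ 1.011608e+02  1.320000e-02 -5.910000e-02  2.231000e-01]
[0.0644, 0.018, 0.0008] -0.989
[0.0653, 0.0127, 0.0007] -0.99
[0.0662, 0.0075, 0.0008] -0.989
[-0.0, -0.0, 0.0575] 0.0
[-0.0, -0.0, 0.0575] 0.0
[-0.0, -0.0, 0.0575] 0.0
[-0.0, -0.0, 0.0575] 0.0
```

The lug now points at about 105°, which is the red mark (pod yaw plus 80°), so the dial is fully back. Next I'll move over to its anticlockwise side.

```bash
python3 -c "
from p import *
plan([(104,.033,.028,.222,3),(104,.033,.028,.107,4)])"
```

```text
now [ 1.011608e+02  1.320000e-02 -5.910000e-02  2.231000e-01]
[0.0587, 0.0142, 0.0008] -0.189
[0.059, 0.0132, 0.0007] -0.19
[0.0592, 0.0123, 0.0008] -0.189
[-0.0, 0.0, 0.0575] 0.0
[-0.0, 0.0, 0.0575] 0.0
[-0.0, 0.0, 0.0575] 0.0
[-0.0, 0.0, 0.0575] 0.0
```

>>> arm_command(
  plan=[
    {"grip": 1, "slide": [0.059, 0.013, 0], "spin": -0.2},
    {"grip": 1, "slide": [0.059, 0.013, 0], "spin": -0.2},
    {"grip": 1, "slide": [0.059, 0.013, 0], "spin": -0.2},
    {"grip": 1, "slide": [0, 0, 0], "spin": 0},
    {"grip": 1, "slide": [0, 0, 0.058], "spin": 0},
    {"grip": 1, "slide": [0, 0, 0.058], "spin": 0},
    {"grip": 1, "slide": [0, 0, 0.058], "spin": 0},
    {"grip": 1, "slide": [0, 0, 0.056], "spin": 0},
    {"grip": 1, "slide": [0, 0, 0], "spin": 0},
    {"grip": 1, "slide": [0, 0, 0], "spin": 0},
  ],
)

```text
time: 7.12
tool_pos: [0.4302, 0.1284, 0.1111]
ee_rot: [-3.142, 0.001, -2.895]
wrist_force: [0.3, 0.1, -0.5]
width: 0.0001
finger_force: 0.0
```

```bash
python3 -c "
from p import *
plan([(104,.033,.017,.107,2),(66,.033,.016,.107,7)])"
```

```text
now [1.041411e+02 3.220000e-02 2.610000e-02 1.111000e-01]
[-0.0092, 0.0008, 0.0041] 0.014
[-0.0092, 0.0008, 0.004] 0.014
[-0.0066, 0.0029, 0.0] 1.086
[-0.0067, 0.0029, 0.0] 1.086
[-0.0067, 0.0028, 0.0] 1.085
[-0.0067, 0.0029, 0.0] 1.086
[-0.0067, 0.0027, 0.0] 1.086
[-0.0066, 0.0028, 0.0] 1.086
[-0.0067, 0.0027, 0.0] 1.085
```

>>> arm_command(
  plan=[
    {"grip": 1, "slide": [-0.009, 0.001, 0.004], "spin": 0},
    {"grip": 1, "slide": [-0.009, 0.001, 0.004], "spin": 0},
    {"grip": 1, "slide": [-0.0058, 0.0025, 0], "spin": 0.95},
    {"grip": 1, "slide": [-0.0058, 0.0025, 0], "spin": 0.95},
    {"grip": 1, "slide": [-0.0058, 0.0025, 0], "spin": 0.95},
    {"grip": 1, "slide": [-0.0058, 0.0025, 0], "spin": 0.95},
    {"grip": 1, "slide": [-0.0058, 0.0025, 0], "spin": 0.95},
    {"grip": 1, "slide": [-0.0058, 0.0025, 0], "spin": 0.95},
    {"grip": 1, "slide": [-0.0058, 0.0025, 0], "spin": 0.95},
    {"grip": 1, "slide": [0, 0, 0], "spin": 0},
  ],
)

```text
time: 8.38
tool_pos: [0.4586, 0.1403, 0.1068]
ee_rot: [3.141, 0.001, 2.809]
wrist_force: [-0.6, -0.1, -1.0]
width: 0.0001
finger_force: 0.0
```

```bash
python3 -c "
from p import *
plan([(38,.033,.016,.107,8)])"
```

```text
now [7.09662e+01 3.32000e-02 1.65000e-02 1.06800e-01]
[-0.005, 0.0021, -0.0] 0.824
[-0.005, 0.0022, -0.0001] 0.824
[-0.0049, 0.0021, -0.0] 0.824
[-0.005, 0.0021, -0.0001] 0.825
[-0.005, 0.0021, -0.0] 0.824
[-0.0049, 0.0021, -0.0001] 0.824
[-0.005, 0.0021, -0.0] 0.824
[-0.005, 0.0021, -0.0] 0.824
```

>>> arm_command(
  plan=[
    {"grip": 1, "slide": [-0.005, 0.0021, 0], "spin": 0.82},
    {"grip": 1, "slide": [-0.005, 0.0021, 0], "spin": 0.82},
    {"grip": 1, "slide": [-0.005, 0.0021, 0], "spin": 0.82},
    {"grip": 1, "slide": [-0.005, 0.0021, 0], "spin": 0.82},
    {"grip": 1, "slide": [-0.005, 0.0021, 0], "spin": 0.82},
    {"grip": 1, "slide": [-0.005, 0.0021, 0], "spin": 0.82},
    {"grip": 1, "slide": [-0.005, 0.0021, 0], "spin": 0.82},
    {"grip": 1, "slide": [-0.005, 0.0021, 0], "spin": 0.82},
    {"grip": 1, "slide": [0, 0, 0], "spin": 0},
  ],
)

```text
time: 9.5
tool_pos: [0.4791, 0.1371, 0.1068]
ee_rot: [3.14, -0.002, 2.238]
wrist_force: [-1.5, 3.3, 0.8]
width: 0.0008
finger_force: 1.7
```

```bash
python3 -c "
from p import *
plan([(28,.033,.016,.107,4)])
cv2.imwrite('pics/w6.png',snapshot('wrist')[:,:,::-1])"
```

```text
now [3.82132e+01 3.31000e-02 1.67000e-02 1.06800e-01]
[-0.0033, 0.0014, -0.0001] 0.511
[-0.0034, 0.0013, -0.0001] 0.51
[-0.0033, 0.0013, -0.0001] 0.511
[-0.0033, 0.0013, -0.0002] 0.511
```

View pics/w6.png

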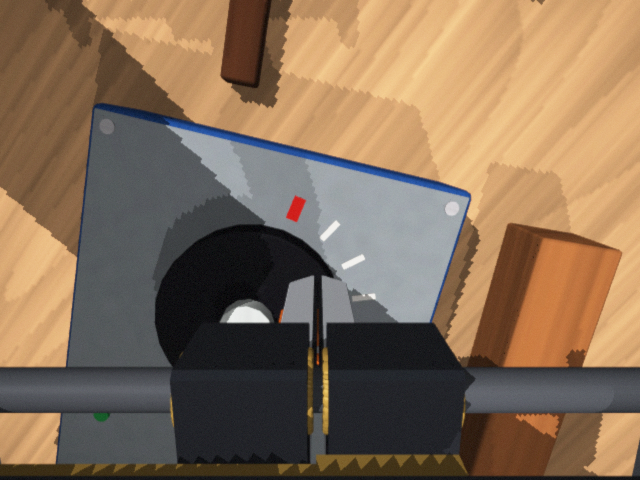

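The fingers now hide the lug, and the third mark past red is just above them at (365,297). The 3.6 N contact force fits about 3.3 clicks, so I'll push on through the last detent.

>>> arm_command(
  plan=[
    {"grip": 1, "slide": [-0.0033, 0.0013, 0], "spin": 0.5},
    {"grip": 1, "slide": [-0.0033, 0.0013, 0], "spin": 0.5},
    {"grip": 1, "slide": [-0.0033, 0.0013, 0], "spin": 0.5},
    {"grip": 1, "slide": [-0.0033, 0.0013, 0], "spin": 0.5},
    {"grip": 1, "slide": [0, 0, 0], "spin": 0},
    {"grip": 1, "slide": [0, 0, 0], "spin": 0},
  ],
)

```text
time: 10.3
tool_pos: [0.4854, 0.1325, 0.1068]
ee_rot: [3.14, -0.0, 2.062]
wrist_force: [0.3, 2.6, 0.1]
width: 0.0006
finger_force: 1.4
```

```bash
python3 -c "
from p import *
plan([(28,.033,.034,.107,2),(28,.033,.034,.187,2),(66,.006,-.061,.23,8)])"
```

```text
now [2.81706e+01 3.31000e-02 1.51000e-02 1.06800e-01]
[0.0188, -0.0, -0.0002] 0.017
[0.0187, -0.0, -0.0003] 0.017
[0.0, -0.0, -0.08] 0.0
[0.0, -0.0, -0.08] 0.0
[-0.019, -0.0106, -0.0107] -0.95
[-0.0194, -0.0087, -0.0108] -0.95
[-0.02, -0.0066, -0.0107] -0.95
[-0.0204, -0.0046, -0.0108] -0.95
[-0.0209, -0.0027, -0.0107] -0.95
[-0.0214, -0.0007, -0.0108] -0.95
[-0.0219, 0.0013, -0.0107] -0.95
[-0.0223, 0.0034, -0.0108] -0.95
```

>>> arm_command(
  plan=[
    {"grip": 1, "slide": [0.019, 0, 0], "spin": 0},
    {"grip": 1, "slide": [0.019, 0, 0], "spin": 0},
    {"grip": 1, "slide": [0, 0, -0.08], "spin": 0},
    {"grip": 1, "slide": [0, 0, -0.08], "spin": 0},
    {"grip": 1, "slide": [0, 0, -0.08], "spin": 0},
    {"grip": 1, "slide": [-0.067, -0.02, 0], "spin": 0},
    {"grip": 1, "slide": [-0.067, -0.02, 0], "spin": 0},
    {"grip": 1, "slide": [-0.067, -0.02, 0], "spin": 0},
    {"grip": 1, "slide": [0, 0, 0], "spin": 0},
    {"grip": 1, "slide": [0, 0, 0], "spin": 0},
  ],
)

```text
time: 11.55
tool_pos: [0.4965, 0.0468, 0.2263]
ee_rot: [-3.141, -0.001, 2.062]
wrist_force: [-0.1, -0.6, -0.5]
width: 0.0008
finger_force: 0.0
```

```bash
python3 -c "
from m import *
meas('pics/w7.png')
from p import plan
plan([])"
```

```text
blk [  250    80   127   129 10538]
disc ((0.4633922874927521, 0.10347075015306473), 0.04540042206645012) ((0.4634642004966736, 0.10336713492870331), (0.08977761119604111, 0.09045380353927612), 94.40364074707031)
hub [ 295  128   38   38 1125] [0.46369035 0.10348482]
lug [338 137  44  13 427] ((0.48963671922683716, 0.11912325769662857), (0.028284087777137756, 0.009133131243288517), 25.862546920776367) white [345 147  30   6 120]
white ctr [0.49133225 0.1166016 ] line ang 24.722669252492743 from hub 25.385524728106763 0.03059615437814046
estop [ 39 466   5   8  12] [ 0.38183432 -0.26027073] dist 0.37285185670180243 podyaw -12.682037701445825
now [ 2.81814e+01  2.60000e-03 -6.53000e-02  2.26400e-01]
```

View pics/w7.png

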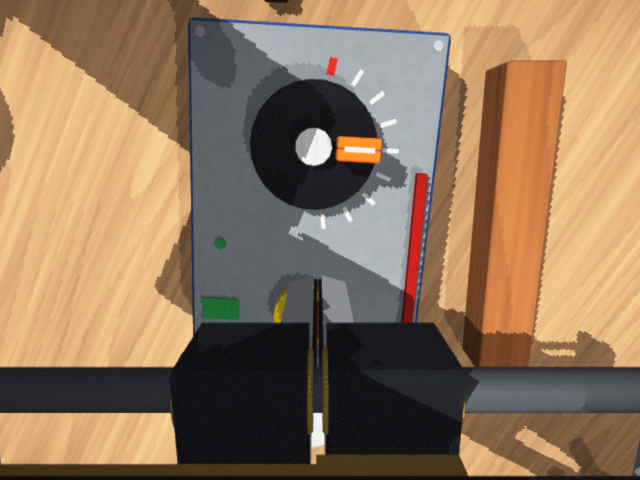

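The lug (359,150) points at the fourth white mark (392,151) after red (332,66), at 25° as expected. The pencil and blank are where they were and the arm is clear, so I'm handing in.

```bash
python3 -c "
from bench import ticket
print(ticket.close_job())"
```

```text
the job is handed in; nothing more can be done
None
```

I pushed the dial back to the stop at the red mark, then clockwise four clicks; the last wrist picture shows the lug on the fourth mark, the hand is clear, and the job is handed in (no verdict was returned).

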